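# Lock off the bench grinder

## Robot

A 6-joint arm with a two-finger parallel gripper is mounted at the origin on the work surface. World frame = base frame: x ahead of the robot, y to its left, z up, the work surface at z = 0. Lengths are in mm, angles in rad, forces in N, time in s.
With the tool pointing down it reaches from about 400 to 925 mm from the base axis. Payload 12.5 kg.
Tool frame: the origin (TCP) lies at the very end of the fingers, on their centre line; the grasp point (between the pads) lies 19 mm behind it; x points along the fingers, y is the direction in which the jaws open and shut, and the axes are right-handed (so a half turn about x gives the same grasp; the last joint's range is limited). The gripper opens to 95 mm and grips with 3 to 60 N. Pads are 20 mm wide; open, the fingers measure 119 mm over their backs; the gripper's body (75 mm by 180 mm) begins 59 mm behind the grasp point.
Start: joints at [1.19, 0.491, 1.559, -0, 1.092, -0.106], TCP at [169.579, 601.573, 214.661] pointing down, gripper open.
Joint ranges: [-3.1, 3.1], [-0.84, 2.19], [0.05, 2.79], [-1.13, 4.28], [0.06, 2.93], [-2.69, 2.69]. Speed limits (rad/s): [2.22, 2.22, 2.79, 3.14, 3.14, 3.14].

## Interface

Orientations are given as [roll, pitch, yaw] about the fixed x, y, z axes, in that order (R = Rz(yaw) Ry(pitch) Rx(roll)).
In Python, from cell import * gives the robot as it stands.
- The arm moves only by the tool step_arm, never from a script. Its argument "steps" is a list of rows, each a list of 4 numbers: the shift along the tool's x, y, z in units of 50 mm (1.0 is 50 mm), then the turn about the tool's x in units of 8 degrees (1.0 is 8 degrees). A call has 1 to 20 rows; each row shifts and turns the commanded pose from where the row before left it, along the tool's axes as they then stand; what a row does not reach is not made up. A row lasts 1/8 s, in which the tool goes at most 62.5 mm and 10.7 degrees, less where a joint would pass 70% of its speed; a pose out of reach is approached as far as the arm can. A call is refused whole if a number of a shift passes 1 or a number of a turn 1, either way. A call with a gripper value outside its range is refused whole. "jaw" is the closure, from 0 (fully open) to 1 (shut), set as the call begins (left out, the last holds). The fingers move at their own pace and stop on an object; the grip force is fixed at half the most. Time passes only in rows, so rows that do not move let the fingers close. It gives the time, the measured TCP pose, the force and the opening at its end, in the units of the state.
- state(): the state, without advancing time (a new reading comes with each control period).
- read_camera(name): name is "side" or "top"; returns the picture (400x640x3 uint8, red, green, blue); there is no depth.
- camera_info(name): a dict with "mtx" (3x3 intrinsics, pixels), "k1" (the pictures are not rectified: a ray, as slopes to the right and down, at radius r is drawn at 1 + k1 r^2 times it, then the intrinsics apply), "eye" and "attitude" of the camera in the world. Camera axes: x right, y down, z forward; pixel columns grow to the right and rows downward; lengths in mm; the calibration is good to about 2 mm. A picture is of the moment at which its call begins. camera_info takes no time and is no camera call.
- job_done(): hands the job in, once; it reports no verdict.
The state is a dict: "t": time; "joints": joint angles; "qvel": joint speeds; "tau": joint torques, N m; "eef_pos": TCP position; "tcp_rot": TCP orientation; "ft_force": force on the tool from outside, world axes, zero at the start; "moment": the same for the moment, N m; "opening": opening from 0.0 (shut) to 1.0 (fully open).
Only numpy, scipy, OpenCV 4.12 (cv2) and the standard library are available. Lean on these libraries where they do the work, as an engineer would, in place of code of your own. Each camera call takes 0.05 s, during which the arm holds its last target.

## Task

The bench grinder is to get a new wheel: isolate it. Turn the isolator's handle from on to fully off, right to its stop but without forcing it, then swing its lockout hasp up and over, past upright, to its stop, so that a padlock can be hung, and leave both standing like that. Leave the spanner, ring, grinding wheel and hammer lying around it where they are.

Things in the scene. Friction and masses are not known exactly. Their poses are not given: they have to be found in the camera images.
- isolator: Grey isolator enclosure fixed to the bench, the only one: 190 mm long (its x), 140 mm wide (its y), cover 85 mm above the bench. Origin: centre of its underside; z up. The hasp overhangs its -x end; a cable gland and pipe leave its +x end at 45 mm height, reaching 158 mm from the origin. Two steel feet 6 mm thick reach y +-85 mm.
- handle_axis (a point): Point on the handle's vertical turning axis, at half the height of its arm: 35 mm from the box's origin along the box's +x, 39 mm above the cover. Axes as the box's. Does not move.
- handle (a joint): Angle of the handle, rad: 0 = on (arm points along the box's -x, over the hasp), 1.57 = off, at a rigid stop (arm points along the box's -y); grows counter-clockwise seen from above. Starts 0 to 0.35. Stiff: about 0.6 N m of friction all the way, no spring, stays where it is left.
- handle_tip (a point): Middle of the end face of the handle's single black arm, 110 mm from the axis. The arm is 24 mm wide and 26 mm high, its underside 26 mm and its top 52 mm above the cover, and runs out from a black hub 52 mm in diameter (top 53 mm above the cover). Axes turn with the handle: x from the tip towards the axis, z up.
- hasp (a joint): Angle of the hasp about its level hinge, rad: 0 = flat over the cover, 1.57 = upright, 1.95 = rigid stop, leaning back over the handle's hub. Starts 0 to 0.06. Friction about 0.35 N m, no spring, stays where left. The handle's arm lies over it and holds it down (to about 0.25) until the handle is turned well away; a raised hasp blocks the handle.
- hasp_hinge (a point): Middle of the hasp's hinge line, which runs along the box's y: 20 mm from the box's origin along its -x, 10.5 mm above the cover. Axes as the box's. Does not move.
- hasp_edge (a point): Middle of the free edge of the hasp, a bare steel plate 90 mm wide, 5 mm thick. At 0 it runs flat from the hinge along the box's -x for 95 mm, underside 8 mm above the cover, its last 20 mm beyond the box's end; then 30 mm more are bent up 43 degrees (0.75 rad) as a lip for a fingertip to lift. Edge: 117 mm out from the hinge line, 21 mm above it. Axes turn with the hasp.
- spanner: Loose steel spanner 200 mm long lying on the bench on the box's +y side. Origin: its middle, underside. Leave alone.
- bearing_race: Loose steel ring, 80 mm diameter, 24 mm high, on the bench on the box's -y side. Origin: centre of underside. Leave alone.
- grinding_disc: Loose pale grey grinding wheel, 116 mm diameter, 22 mm high, beyond the box's +x end. Origin: centre of underside. Leave alone.
- hammer: Loose hammer, 280 mm long, on the bench to the robot's right. Origin: its middle, underside. Leave alone.

How it is judged (in metres and radians):
On the way, in this order (a step that is already met when the one before it is completed fails the run):
1. the handle is turned fully off (within 0.07 rad of its stop) while the hasp is still down (below 0.4 rad) (value of joint handle above 1.5 rad and value of joint hasp below 0.4 rad), for 0.2 s.
2. the hasp is swung past upright, to beyond 1.85 rad, with the handle still off (value of joint hasp above 1.85 rad and value of joint handle above 1.5 rad), for 0.2 s.
At the end, for the whole second after the job is handed in: The handle stands at off, within 0.07 rad (4 degrees) of its stop, and the hasp stands past upright at more than 1.85 rad (106 degrees; its stop is at 1.95); both are at rest (all of step 2 and velocity of joint each of hasp, handle below 0.1 rad/s); the robot touches nothing.
It fails at once if the handle is forced (pushed with more than 80 N) (contact force between any of the fingers, the arm and handle above 80 N).
It fails at once if the spanner, ring, grinding wheel or hammer is shifted by more than 30 mm (distance of any of spanner, bearing_race, grinding_disc, hammer from where it was at the start of the episode above 0.03 m).
It also fails if it takes over 58 s, if anything falls off the work surface, if the arm or the gripper's body presses on something with over 40 N, if the wrist force passes 120 N, or if a joint passes its speed limit or range.

## Working session

There is one attempt and no reset: what is moved stays moved. The work goes in short steps, Python scripts to look and compute and a tool call to move; the robot and the scene stay as the last step left them, time stands still between calls to the robot, and variables do not carry over. Pictures are saved under pics/ and viewed, and the job is handed in when it is done.

Besides the shell and the picture viewer there is one more tool, called after "Call:" as name([rows], argument=value, ...), one row to a line, values as JSON. step_arm: Moves the arm, as the interface text tells. Its arguments: {"type":"object","properties":{"steps":{"type":"array","items":{"type":"array","items":{"type":"number"}}},"jaw":{"type":"number"}},"required":["steps"]}

```bash
mkdir -p pics; python3 - <<'E'
from cell import *
import cv2
print(state())
for n in("side","top"):
    print(n,camera_info(n))
    cv2.imwrite(f"pics/{n}0.png",read_camera(n)[:,:,::-1])
E
```

```text
{'t': 0.0, 'joints': array([ 1.19039153e+00,  4.91555846e-01,  1.55945462e+00, -5.26337801e-06,
        1.09168143e+00, -1.05590549e-01]), 'qvel': array([-0.00045617, -0.00066411, -0.00149215,  0.002073  , -0.00047975,
       -0.00033034]), 'tau': array([-2.12748942e-03, -6.12645507e+01, -2.58165282e+01,  6.91944198e-02,
        4.84308321e-02, -1.26121913e-04]), 'eef_pos': array([169.48849548, 601.32891988, 214.06227126]), 'tcp_rot': array([-1.67214027,  1.56969708, -1.94695209]), 'ft_force': array([0.29124085, 0.33207108, 0.08191812]), 'moment': array([-0.01842367,  0.04526975,  0.0186524 ]), 'opening': 1.0033548072813805}
side {'mtx': array([[506.30497669,   0.        , 325.71617887],
       [  0.        , 506.30497669, 207.18476719],
       [  0.        ,   0.        ,   1.        ]]), 'k1': -0.14561249681488836, 'eye': array([  64.73564056, -832.52323897, 1257.55369641]), 'attitude': array([-2.44810761,  0.00639548, -0.55125776])}
top {'mtx': array([[488.20824087,   0.        , 310.22592323],
       [  0.        , 488.20824087, 196.07580405],
       [  0.        ,   0.        ,   1.        ]]), 'k1': -0.10269706357192683, 'eye': array([ 439.92692572,  -21.93235033, 1352.71713665]), 'attitude': array([-3.03886619,  0.00559594, -1.54566638])}
```

View pics/side0.png

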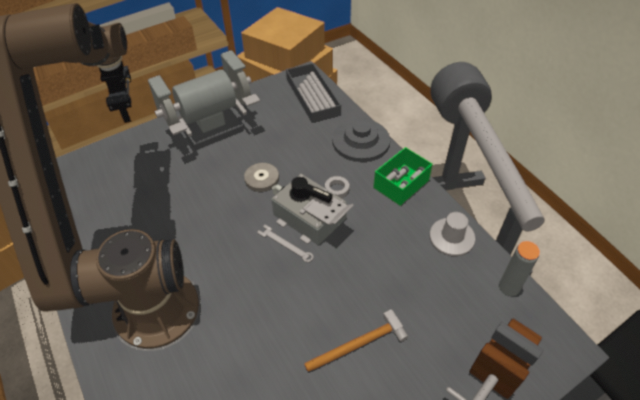

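View pics/top0.png

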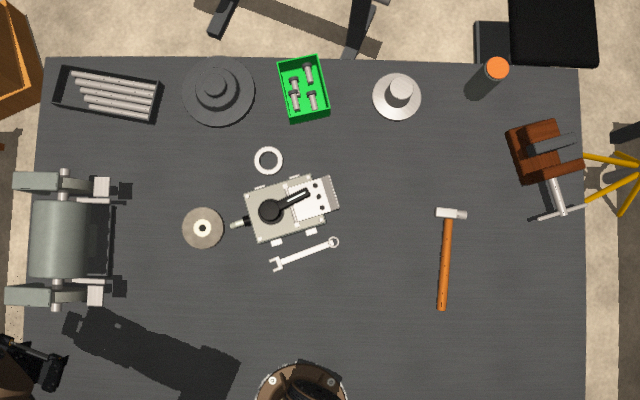

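The top view shows the isolator at about (285,210), with its hasp end to the right (box -x is roughly world -y). The ring is at (268,160), the wheel at (203,228), the spanner at (305,253) and the hammer at (445,260). Next I'll enlarge the crops.

```bash
python3 - <<'E'
import cv2
a=cv2.imread("pics/top0.png")[140:280,220:360]; cv2.imwrite("pics/topc.png",cv2.resize(a,None,fx=4.2,fy=4.2,interpolation=cv2.INTER_CUBIC))
a=cv2.imread("pics/side0.png")[160:260,240:370]; cv2.imwrite("pics/sidec.png",cv2.resize(a,None,fx=6,fy=6,interpolation=cv2.INTER_CUBIC))
E
```

```text
(no output)
```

View pics/topc.png

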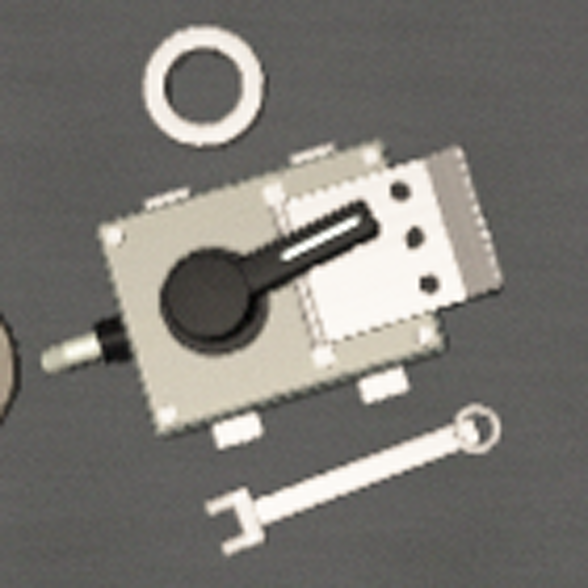

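View pics/sidec.png

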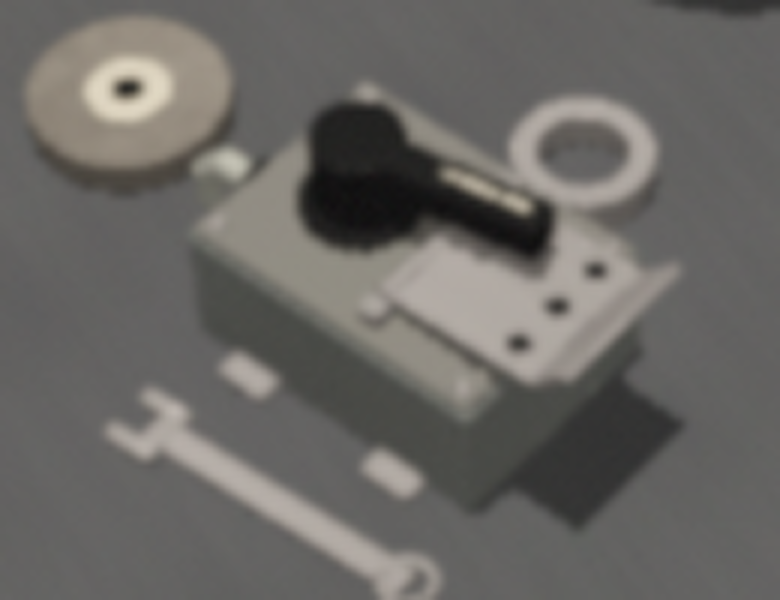

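The crops show cover corners at crop px (100,228), (380,142), (160,432) and (445,345). The hub is at (207,295) and the arm tip at about (372,218). I'll cast rays onto the known planes.

```bash
cat > h.py <<'E'
import numpy as np, cv2
from cell import *
from scipy.spatial.transform import Rotation as Ro
def ray(n,px):
    c=camera_info(n); D=np.array([c["k1"],0,0,0,0.])
    u=cv2.undistortPoints(np.array(px,float).reshape(-1,1,2),c["mtx"],D,None,None,None) if 0 else cv2.undistortPointsIter(np.array(px,float).reshape(-1,1,2),c["mtx"],D,None,None,(3,50,1e-10))
    u=u.reshape(-1,2)
    d=np.c_[u,np.ones(len(u))]@Ro.from_euler("xyz",c["attitude"]).as_matrix().T
    return c["eye"],d
def plane(n,px,z):
    e,d=ray(n,px); return e+d*((z-e[2])/d[:,2])[:,None]
def proj(n,P):
    c=camera_info(n); R=Ro.from_euler("xyz",c["attitude"]).as_matrix().T
    return cv2.projectPoints(np.array(P,float).reshape(-1,1,3),cv2.Rodrigues(R)[0],-R@c["eye"],c["mtx"],np.array([c["k1"],0,0,0,0.]))[0].reshape(-1,2)
E
python3 - <<'E'
from h import *
np.set_printoptions(precision=1,suppress=True)
t=lambda L:[(220+(x+.5)/4.2-.5,140+(y+.5)/4.2-.5) for x,y in L]
s=lambda L:[(240+(x+.5)/6-.5,160+(y+.5)/6-.5) for x,y in L]
C=plane("top",t([(100,228),(380,142),(445,345),(160,432)]),85); print(C, np.linalg.norm(C-np.roll(C,-1,0),axis=1), C.mean(0))
C=plane("side",s([(193,238),(365,82),(640,258),(468,418)]),85); print(C, np.linalg.norm(C-np.roll(C,-1,0),axis=1), C.mean(0))
im=cv2.imread("pics/top0.png"); m=(im.max(2)<60).astype(np.uint8); m[:140]=0;m[280:]=0;m[:,:240]=0;m[:,360:]=0
n,l,st,ce=cv2.connectedComponentsWithStats(m); print(st,ce)
print("hub/tip",plane("top",t([(207,293)]),138),plane("top",t([(372,220)]),137))
E
```

```text
[[571.8 163.5  85. ]
 [630.1  -9.7  85. ]
 [504.3 -53.1  85. ]
 [446.2 121.5  85. ]] [182.7 133.  184.  132.5] [538.1  55.5  85. ]
[[445.2 115.8  85. ]
 [574.  164.4  85. ]
 [631.2 -15.8  85. ]
 [505.1 -56.9  85. ]] [137.7 189.1 132.7 182.8] [538.9  51.9  85. ]
[[     0      0    640    400 255653]
 [   260    160      1      3      3]
 [   259    188     51     34    280]
 [   292    200      1      1      1]
 [   337    209      2      1      2]
 [   328    212      1      1      1]
 [   242    215      9     12     59]
 [   240    226      1      1      1]] [[319.6 199.5]
 [260.  161. ]
 [281.7 204.6]
 [292.  200. ]
 [337.5 209. ]
 [328.  212. ]
 [246.4 220.5]
 [240.  226. ]]
hub/tip [[529.   90.3 138. ]] [[575.2  -6.6 137. ]]
```

The box fits origin ≈ (538.5, 54) with +x at about 108.4°. The hub ray gives (529, 90), against (527, 87) expected. The handle starts near 0.15 rad. The measured size is slightly under 190×140 because of the rounded edges. Next I'll work out the tool axes and waypoints.

```bash
cat >> h.py <<'E'
np.set_printoptions(precision=2,suppress=True)
O=np.array([538.5,53.7,0]); A=np.radians(108.4)
BX=np.array([np.cos(A),np.sin(A),0]); BY=np.array([-np.sin(A),np.cos(A),0])
def box(x,y,z): return O+BX*x+BY*y+np.array([0,0,z])
def tool():
    s=state(); return s, Ro.from_euler("xyz",s["tcp_rot"]).as_matrix()
def rel(P,R0,p0): return R0.T@(np.array(P)-p0)/50
def handlepose(th,r,off):  # tool centre, world
    a=A+np.pi+th; u=np.array([np.cos(a),np.sin(a),0]); n=np.array([-u[1],u[0],0])
    return box(35,0,0)+r*u-off*n, a
E
python3 - <<'E'
from h import *
s,R=tool(); print(R, s["eef_pos"], np.degrees(np.arctan2(R[1,1],R[0,1])), "box y dir deg",np.degrees(A)+90)
for th in (0.15,.5,1,1.57):
    for off in (24,50):
        p,a=handlepose(th,85,off); print(th,off,p,np.degrees(a), rel(p+[0,0,117],R,s["eef_pos"]))
E
```

```text
[[-0.    0.27  0.96]
 [-0.    0.96 -0.27]
 [-1.   -0.   -0.  ]] [169.47 601.37 214.14] 74.25588456605665 box y dir deg 198.40000000000003
0.15 24 [544.65   0.28   0.  ] 296.9943669269624 [ 1.95 -9.53 10.48]
0.15 50 [521.48 -11.52   0.  ] 296.9943669269624 [ 1.95 -9.89 10.1 ]
0.5 24 [573.31  11.43   0.  ] 317.04788975654117 [ 1.95 -9.16 10.98]
0.5 50 [555.6  -7.6   0. ] 317.04788975654117 [ 1.95 -9.63 10.74]
1 24 [603.89  42.65   0.  ] 345.69577951308236 [ 1.95 -8.4  11.39]
1 50 [597.46  17.46   0.  ] 345.69577951308236 [ 1.95 -8.92 11.41]
1.57 24 [615.69  90.9    0.  ] 378.35437383553926 [ 1.95 -7.4  11.36]
1.57 50 [623.87  66.22   0.  ] 378.35437383553926 [ 1.95 -7.83 11.65]
```

Call:
step_arm([
  [0,0,0,1],
  [0,0,0,1],
  [0,0,0,1],
  [0,0,0,1],
  [0,0,0,1],
  [0,0,0,1],
  [0,0,0,1],
], jaw=1)

```text
t: 0.98
eef_pos: [169.5, 601.4, 214.3]
tcp_rot: [-0.685, 1.57, -1.942]
ft_force: [0.1, -1.1, -1.2]
opening: 0.323
```

Call:
step_arm([
  [0,0.16,0.8,0],
  [0,0.16,0.8,0],
  [0,0.16,0.8,0],
  [0,0.16,0.8,0],
  [0,0.16,0.8,0],
  [0,0.16,0.8,0],
  [0,0.16,0.8,0],
  [0,0.16,0.8,0],
  [0,0.16,0.8,0],
  [0,0.16,0.8,0],
  [0,0.16,0.8,0],
  [0,0.16,0.8,0],
  [0,0.16,0.8,0],
  [0,0.16,0.8,0],
  [0,0.16,0.8,0],
  [0,0.16,0.8,0],
  [0,0.08,0.4,0],
  [0,0,0.2,0],
  [0,0,0,0],
])

```text
t: 3.35
eef_pos: [504.5, 6.9, 214.5]
tcp_rot: [-2.385, 1.57, 2.646]
ft_force: [-0.2, -0.1, 0.1]
opening: 0.002
```

```bash
python3 - <<'E'
from h import *
s,R=tool(); print(R, s["eef_pos"],s["t"],s["joints"],s["opening"],s["ft_force"])
p=s["eef_pos"]-O; print("box xy",p@BX,p@BY, "tool y vs -BY deg",np.degrees(np.arccos(-R[:,1]@BY)))
for n in ("side","top"): cv2.imwrite(f"pics/{n}1.png",read_camera(n)[:,:,::-1])
a=cv2.imread("pics/side1.png")[110:280,220:400]; cv2.imwrite("pics/sidec1.png",cv2.resize(a,None,fx=3.5,fy=3.5))
E
```

```text
[[-0.    0.95  0.31]
 [ 0.    0.31 -0.95]
 [-1.   -0.   -0.  ]] [504.46   6.88 214.49] 3.35 [-0.12  0.32  1.85  0.    0.97 -0.44] 0.0016049497618771365 [-0.23 -0.07  0.08]
box xy -33.68578242579485 47.07460375453975 tool y vs -BY deg 0.15960576869546678
```

View pics/sidec1.png

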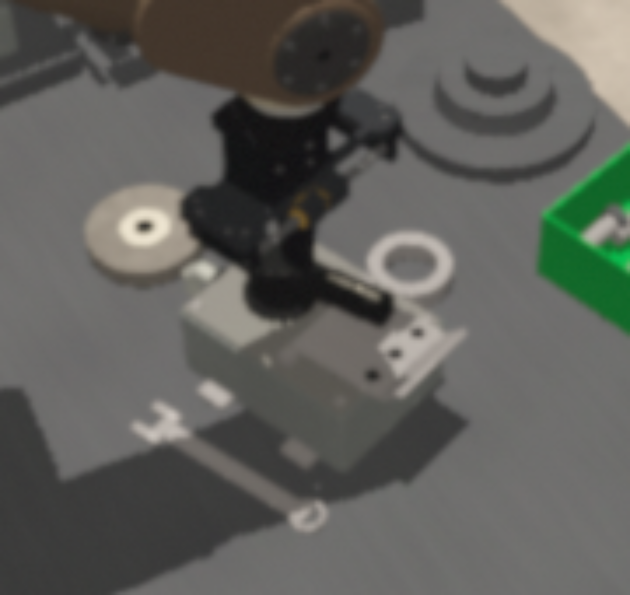

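The picture shows the closed fingers above the box, short of the wanted x by about 20 mm, with everything else clear. I'll shift, go down beside the arm, and compute the push arc.

Call:
step_arm([
  [0,0,0.4,0],
  [0.5,0,0,0],
  [0.5,0,0,0],
  [0.5,0,0,0],
  [0.45,0,0,0],
  [0,0,0,0],
])

```text
t: 4.2
eef_pos: [510.6, -12.6, 116.1]
tcp_rot: [-2.061, 1.568, 2.971]
ft_force: [0.5, 0.8, -0.0]
opening: 0.005
```

```bash
python3 - <<'E'
from h import *
s,R=tool(); p=s["eef_pos"]-O; print("box",p@BX,p@BY,p[2],s["ft_force"])
for th in np.arange(.1,1.6,.1):
    u=np.array([-np.cos(th),-np.sin(th)]);n=np.array([np.sin(th),-np.cos(th)])
    off=12+12*np.cos(th)+10*np.sin(th); c=np.array([35,0])+85*u-off*n
    if th>.1: d=(c-pc)/50; print(round(th,2),c,"dy,dz",-d[1],-d[0])
    else: print(th,c)
    pc=c
E
```

```text
box -54.151701994778506 47.36784241851262 116.11578872513945 [ 0.5   0.82 -0.02]
0.1 [-52.07  16.33]
0.2 [-53.42   8.35] dy,dz 0.1596118439460683 0.02711716051850914
0.3 [-54.01   0.12] dy,dz 0.16454634264697218 0.011802493031013342
0.4 [-53.78  -8.28] dy,dz 0.16801705634693434 -0.0045442644964811055
0.5 [-52.69 -16.77] dy,dz 0.1698040964360878 -0.02177737986343118
0.6 [-50.71 -25.26] dy,dz 0.16970459247082467 -0.03970511823911451
0.7 [-47.81 -33.63] dy,dz 0.167542095149609 -0.058092437200394184
0.8 [-43.97 -41.79] dy,dz 0.16317541344895034 -0.07666556432809117
0.9 [-39.22 -49.62] dy,dz 0.15650651559924014 -0.09511832275575856
1.0 [-33.56 -56.99] dy,dz 0.14748715621104608 -0.11311999834188882
1.1 [-27.04 -63.8 ] dy,dz 0.1361239381828247 -0.13032447818141749
1.2 [-19.72 -69.92] dy,dz 0.12248157622873379 -0.14638033655936958
1.3 [-11.68 -75.26] dy,dz 0.10668419668173669 -0.16094150334534682
1.4 [ -2.99 -79.7 ] dy,dz 0.08891458298751871 -0.17367812290418067
1.5 [  6.22 -83.17] dy,dz 0.0694113550637374 -0.18428719996591808
```

Call:
step_arm([
  [0,0.2,0,0],
  [0,0.2,0,0],
  [0,0.2,0,0],
  [0,0.16,0,0],
  [0,0.16,0,0],
  [0,0.17,0,0],
  [0,0.17,-0.02,0],
  [0,0.17,-0.04,0],
  [0,0.17,-0.06,0],
  [0,0.16,-0.08,0],
  [0,0.16,-0.09,0],
  [0,0.15,-0.11,0],
])

```text
t: 5.7
eef_pos: [601.5, 38.8, 116.4]
tcp_rot: [-1.733, 1.566, -2.985]
ft_force: [-7.3, -6.1, 0.6]
opening: 0.009
```

```bash
python3 - <<'E'
from h import *
s,R=tool(); p=s["eef_pos"]-O; print("box",p@BX,p@BY,p[2],s["ft_force"], s["moment"])
cv2.imwrite("pics/top2.png",cv2.resize(read_camera("top")[120:260,220:360,::-1],None,fx=4,fy=4))
cv2.imwrite("pics/side2.png",cv2.resize(read_camera("side")[110:280,220:400,::-1],None,fx=3.5,fy=3.5))
E
```

```text
box -34.02454422939756 -55.07096195220841 116.4157752514616 [-7.27 -6.07  0.6 ] [-1.07  1.4   0.08]
```

View pics/side2.png

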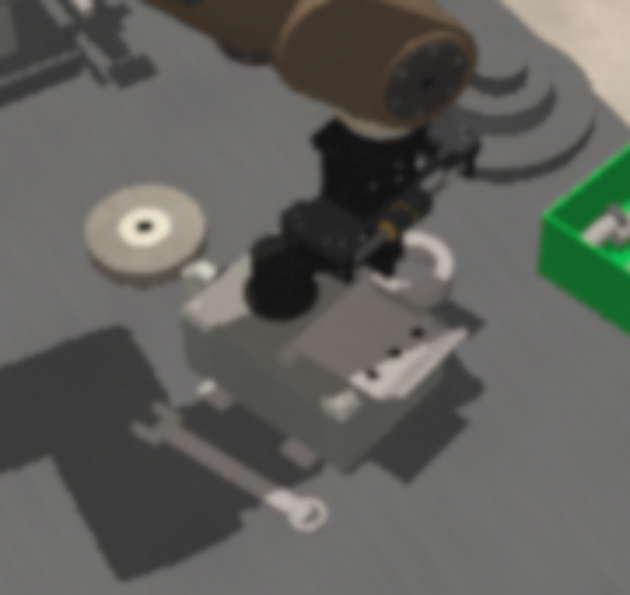

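The handle is turning with about 9.5 N, as expected (0.6 N m over 85 mm is 7 N), and the arm no longer lies over the hasp. I'll continue to about 1.4 and then go in small steps.

Call:
step_arm([
  [0,0.14,-0.13,0],
  [0,0.12,-0.15,0],
  [0,0.11,-0.16,0],
  [0,0.09,-0.17,0],
])

```text
t: 6.3
eef_pos: [614.4, 74.5, 116.5]
tcp_rot: [-1.48, 1.567, -2.732]
ft_force: [-4.0, -7.8, -0.6]
opening: 0.001
```

Call:
step_arm([
  [0,0.03,-0.08,0],
  [0,0.03,-0.08,0],
])

```text
t: 6.55
eef_pos: [614.9, 83.0, 116.6]
tcp_rot: [-1.424, 1.567, -2.675]
ft_force: [-3.1, -7.8, -0.5]
opening: 0.007
```

Call:
step_arm([
  [0,0.02,-0.06,0],
])

```text
t: 6.68
eef_pos: [615.0, 86.2, 116.6]
tcp_rot: [-1.376, 1.568, -2.628]
ft_force: [-3.3, -7.8, -0.6]
opening: 0.002
```

Call:
step_arm([
  [0,0.01,-0.06,0],
])

```text
t: 6.8
eef_pos: [614.7, 89.1, 116.6]
tcp_rot: [-1.307, 1.568, -2.559]
ft_force: [-2.7, -8.0, -1.4]
opening: 0.001
```

Call:
step_arm([
  [0,0,-0.05,0],
])

```text
t: 6.92
eef_pos: [614.3, 91.5, 116.7]
tcp_rot: [-1.103, 1.569, -2.355]
ft_force: [-0.1, -7.4, -2.7]
opening: 0.007
```

Call:
step_arm([
  [0,0,-0.04,0],
  [0,0,0,0],
])

```text
t: 7.18
eef_pos: [614.0, 93.5, 116.7]
tcp_rot: [-0.829, 1.569, -2.081]
ft_force: [1.1, -5.3, -2.6]
opening: 0.004
```

Call:
step_arm([
  [0,0,-0.04,0],
  [0,0,0,0],
])

```text
t: 7.42
eef_pos: [613.8, 94.0, 116.7]
tcp_rot: [-0.265, 1.568, -1.516]
ft_force: [2.6, -15.9, -2.8]
opening: 0.003
```

Call:
step_arm([
  [0,0,-0.04,0],
  [0,0,0,0],
])

```text
t: 7.68
eef_pos: [613.8, 94.3, 116.8]
tcp_rot: [-0.082, 1.565, -1.334]
ft_force: [4.3, -24.8, -4.9]
opening: 0.006
```

The force climbs about 10 N per 2 mm with almost no motion at 25 N, so this is the stop. I'll back off, rise and look.

Call:
step_arm([
  [0,0,0.1,0],
  [0,0,0.3,0],
  [-0.5,0,0,0],
  [-0.5,0,0,0],
  [-0.5,-0.4,0.5,0],
  [-0.3,-0.6,0.8,0],
  [0,-0.6,0.8,0],
  [0,-0.3,0.5,0],
  [0,0,0.3,0],
  [0,0,0,0],
])

```text
t: 8.93
eef_pos: [574.8, -88.9, 207.0]
tcp_rot: [1.88, 1.57, 0.627]
ft_force: [-0.3, -0.2, -0.2]
opening: 0.006
```

```bash
python3 - <<'E'
from h import *
s,R=tool(); p=s["eef_pos"]-O; print("box",p@BX,p@BY,p[2],s["ft_force"], s["joints"])
cv2.imwrite("pics/top3f.png",read_camera("top")[:,:,::-1])
cv2.imwrite("pics/side3f.png",read_camera("side")[:,:,::-1])
cv2.imwrite("pics/top3.png",cv2.resize(cv2.imread("pics/top3f.png")[120:260,220:400],None,fx=4.2,fy=4.2,interpolation=2))
cv2.imwrite("pics/side3.png",cv2.resize(cv2.imread("pics/side3f.png")[130:260,240:400],None,fx=4.5,fy=4.5,interpolation=2))
E
```

```text
box -146.79660188396176 10.573101053655947 207.00299268985825 [-0.26 -0.22 -0.23] [-0.27  0.44  1.68  0.    1.03 -0.58]
```

View pics/top3.png

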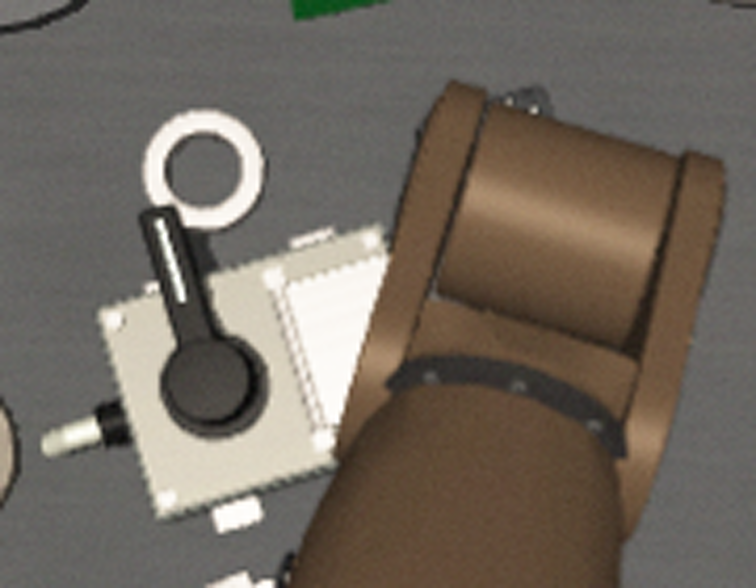

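View pics/side3.png

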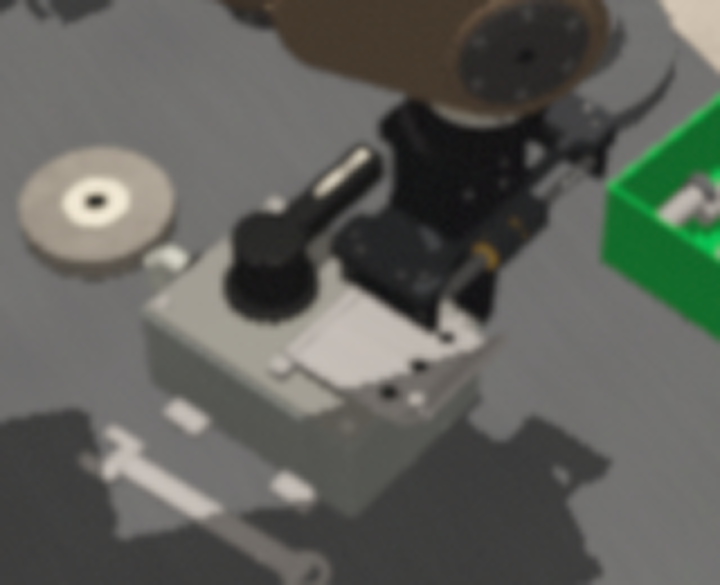

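The handle stands at off: its arm line is within about 0.6° of the box's y edge, and the hasp is still flat. Before lifting I'll check where the lip edge is.

```bash
python3 - <<'E'
from h import *
t=lambda L:[(220+(x+.5)/4.2-.5,140+(y+.5)/4.2-.5) for x,y in L]
P=plane("top",t([(462,148),(500,290)]),116.5)-O; print(P@BX,P@BY)
s=lambda L:[(240+(x+.5)/6-.5,160+(y+.5)/6-.5) for x,y in L]
P=plane("side",s([(680,266),(575,380)]),116.5)-O; print(P@BX,P@BY)
t=lambda L:[(220+(x+.5)/4.2-.5,120+(y+.5)/4.2-.5) for x,y in L]
a=plane("top",t([(208,372),(160,210)]),137.5); d=a[1]-a[0]; print("handle",np.arctan2(d@-BY,d@-BX))
E
```

```text
[-134.55 -130.9 ] [-44.2   45.34]
[-129.52 -134.82] [-53.24  34.61]
handle 1.5708649148788214
```

Call:
step_arm([
  [0,0.2,0.4,0],
  [0.7,0,0,0],
  [0.7,0,0,0],
  [0.7,0,0,0],
  [0,0,0,0],
])

```text
t: 9.65
eef_pos: [589.0, -102.9, 100.1]
tcp_rot: [-2.222, 1.566, 2.81]
ft_force: [-0.1, 0.3, 0.5]
opening: 0.009
```

The edge measures -131 to -135 in box x, against -137 expected, so contact should come near tool x -145. I'm approaching slowly.

Call:
step_arm([
  [0,0,-0.2,0],
  [0,0,-0.14,0],
  [0,0,0,0],
])

```text
t: 10.02
eef_pos: [584.7, -87.4, 103.3]
tcp_rot: [1.076, 1.569, -0.175]
ft_force: [-0.1, -0.1, -0.2]
opening: 0.007
```

Call:
step_arm([
  [0,0,-0.06,0],
  [0,0,0,0],
])

```text
t: 10.28
eef_pos: [584.1, -85.7, 102.7]
tcp_rot: [0.856, 1.569, -0.396]
ft_force: [0.9, -2.0, 2.2]
opening: 0.004
```

Call:
step_arm([
  [0,0,-0.04,0],
  [0,0,0,0],
])

```text
t: 10.52
eef_pos: [584.0, -85.2, 102.7]
tcp_rot: [0.531, 1.567, -0.721]
ft_force: [2.4, -12.4, 2.1]
opening: 0.009
```

Contact came at tool x -146, as expected, pressing with about 13 N. Now I'll drag up along the arc, still pressing inwards.

Call:
step_arm([
  [-0.1,0,-0.03,0],
  [-0.1,0,-0.03,0],
])

```text
t: 10.78
eef_pos: [583.1, -82.7, 112.6]
tcp_rot: [0.482, 1.567, -0.77]
ft_force: [2.8, -14.2, 0.7]
opening: 0.002
```

Call:
step_arm([
  [-0.1,0,-0.04,0],
  [-0.1,0,-0.04,0],
])

```text
t: 11.02
eef_pos: [582.0, -79.1, 122.9]
tcp_rot: [0.461, 1.566, -0.791]
ft_force: [3.8, -16.3, 1.8]
opening: 0.005
```

```bash
python3 - <<'E'
from h import *
s,R=tool(); p=s["eef_pos"]-O; print("box",p@BX,p@BY,p[2],s["ft_force"])
cv2.imwrite("pics/side4.png",cv2.resize(read_camera("side")[130:260,240:400,::-1],None,fx=4.5,fy=4.5,interpolation=2))
E
```

```text
box -139.7358083102678 0.6739002090563551 122.9003380816641 [  3.82 -16.34   1.84]
```

View pics/side4.png

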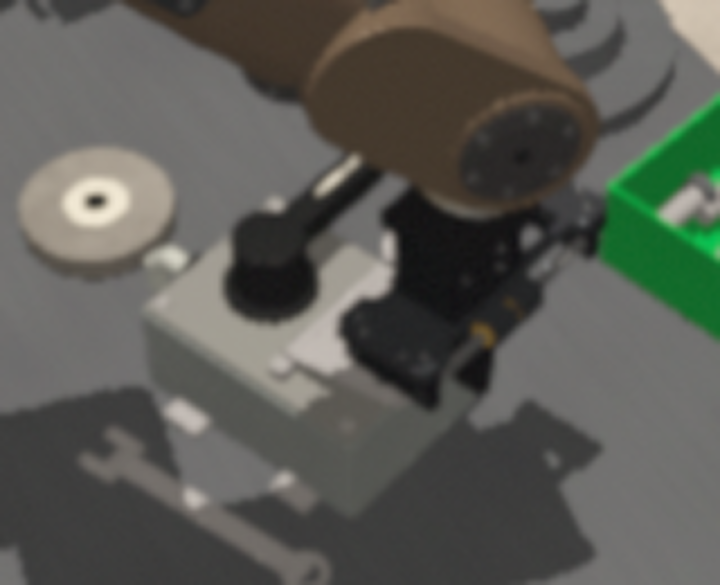

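The finger has moved in 6.5 mm while rising 20 mm. That matches the arc (5.4 mm), so the hasp is rising. Continuing.

Call:
step_arm([
  [-0.1,0,-0.04,0],
  [-0.09,0,-0.04,0],
  [-0.09,0,-0.05,0],
  [-0.09,0,-0.05,0],
])

```text
t: 11.58
eef_pos: [578.9, -70.1, 141.4]
tcp_rot: [0.472, 1.567, -0.781]
ft_force: [2.1, -12.3, 3.5]
opening: 0.003
```

Call:
step_arm([
  [-0.09,0,-0.06,0],
  [-0.08,0,-0.06,0],
  [-0.08,0,-0.07,0],
  [-0.08,0,-0.07,0],
])

```text
t: 12.08
eef_pos: [574.9, -57.9, 158.3]
tcp_rot: [0.459, 1.566, -0.793]
ft_force: [1.1, -14.6, 7.3]
opening: 0.003
```

```bash
python3 - <<'E'
from h import *
s,R=tool(); p=s["eef_pos"]-O; print("box",p@BX,p@BY,p[2],s["ft_force"])
cv2.imwrite("pics/side5.png",cv2.resize(read_camera("side")[110:260,240:400,::-1],None,fx=4,fy=4,interpolation=2))
E
```

```text
box -117.38284886300822 0.7307196839729638 158.28042971663626 [  1.11 -14.58   7.25]
```

View pics/side5.png

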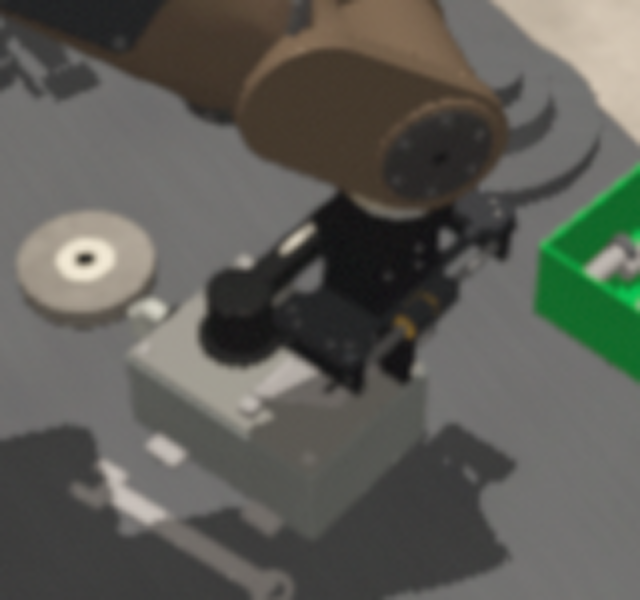

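The hasp is at about 0.57 rad. I'll carry on with a little more rise, then push it over horizontally.

Call:
step_arm([
  [-0.06,0,-0.09,0],
  [-0.04,0,-0.1,0],
  [-0.03,0,-0.12,0],
  [0,0,-0.12,0],
  [0,0,-0.12,0],
  [0,0,-0.12,0],
])

```text
t: 12.88
eef_pos: [566.2, -26.6, 166.1]
tcp_rot: [0.779, 1.562, -0.473]
ft_force: [5.2, -14.6, 15.5]
opening: 0.003
```

Call:
step_arm([
  [0.02,0,-0.12,0],
  [0.02,0,-0.12,0],
  [0.02,0,-0.12,0],
  [0.02,0,-0.12,0],
  [0,0,-0.12,0],
])

```text
t: 13.5
eef_pos: [554.5, 3.9, 160.1]
tcp_rot: [0.824, 1.569, -0.429]
ft_force: [1.7, -5.3, 3.4]
opening: 0.003
```

```bash
python3 - <<'E'
from h import *
s,R=tool(); p=s["eef_pos"]-O; print("box",p@BX,p@BY,p[2],s["ft_force"])
cv2.imwrite("pics/side6.png",cv2.resize(read_camera("side")[110:260,240:400,::-1],None,fx=4,fy=4,interpolation=2))
E
```

```text
box -52.30333198851277 0.5033573442862826 160.06669810296464 [ 1.67 -5.29  3.43]
```

View pics/side6.png

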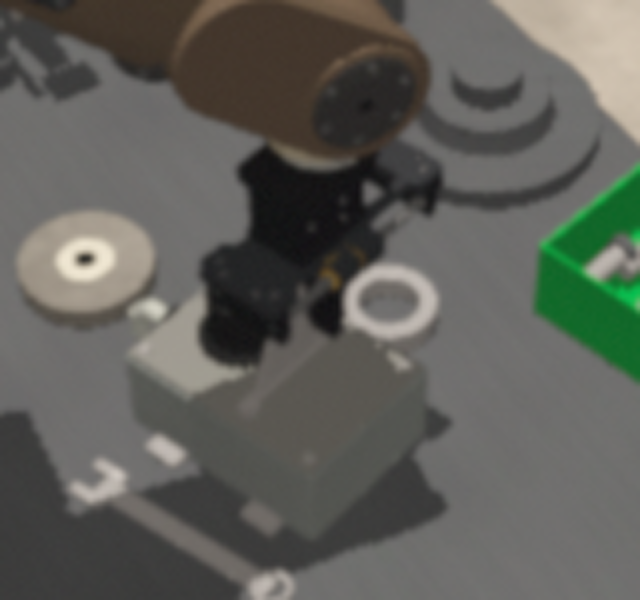

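The hasp is at nearly 80° with 6 N of force. Continuing past upright in smaller steps towards the stop.

Call:
step_arm([
  [0,0,-0.12,0],
  [0,0,-0.12,0],
  [0,0,-0.12,0],
  [0,0,-0.12,0],
  [0,0,-0.12,0],
  [0,0,-0.1,0],
])

```text
t: 14.3
eef_pos: [542.7, 37.8, 159.2]
tcp_rot: [-1.333, 1.57, -2.585]
ft_force: [1.7, -5.1, -3.8]
opening: 0.002
```

Call:
step_arm([
  [0,0,-0.08,0],
  [0,0,-0.08,0],
])

```text
t: 14.55
eef_pos: [540.1, 45.4, 159.1]
tcp_rot: [-1.572, 1.57, -2.824]
ft_force: [1.8, -5.3, -2.6]
opening: 0.005
```

Call:
step_arm([
  [0,0,-0.06,0],
  [0,0,0,0],
])

```text
t: 14.8
eef_pos: [539.3, 47.9, 159.1]
tcp_rot: [-0.994, 1.57, -2.246]
ft_force: [2.3, -7.8, -0.6]
opening: 0.006
```

Call:
step_arm([
  [0,0,-0.05,0],
  [0,0,0,0],
])

```text
t: 15.05
eef_pos: [539.2, 48.6, 159.2]
tcp_rot: [-0.186, 1.567, -1.437]
ft_force: [4.7, -19.6, -3.4]
opening: 0.004
```

Call:
step_arm([
  [0,0,-0.05,0],
  [0,0,0,0],
])

```text
t: 15.3
eef_pos: [539.0, 49.1, 159.2]
tcp_rot: [-0.069, 1.564, -1.319]
ft_force: [7.3, -33.2, -6.8]
opening: 0.003
```

The force rises steeply with no travel, so the hasp is at its stop. I'll retreat along -x, rise, move well away and inspect.

Call:
step_arm([
  [0,0,0.1,0],
  [0,0,0.3,0],
  [0,0,0.5,0],
  [0,0,0.8,0],
  [-0.5,0,0.8,0],
  [-0.8,0,0.8,0],
  [-0.5,0,0.8,0],
  [0,0,0.8,0],
  [0,0,0.8,0],
  [0,0,0.5,0],
  [0,0,0,0],
])

```text
t: 16.68
eef_pos: [634.9, -242.8, 248.6]
tcp_rot: [-2.711, 1.569, 2.318]
ft_force: [-0.7, 0.8, -0.9]
opening: 0.005
```

```bash
python3 - <<'E'
from h import *
s,R=tool(); p=s["eef_pos"]-O; print("box",p@BX,p@BY,p[2],s["ft_force"],s["t"])
cv2.imwrite("pics/top7f.png",read_camera("top")[:,:,::-1])
cv2.imwrite("pics/side7f.png",read_camera("side")[:,:,::-1])
cv2.imwrite("pics/top7.png",cv2.resize(cv2.imread("pics/top7f.png")[130:270,220:360],None,fx=4.2,fy=4.2,interpolation=2))
cv2.imwrite("pics/side7.png",cv2.resize(cv2.imread("pics/side7f.png")[140:260,240:370],None,fx=5,fy=5,interpolation=2))
# predicted hasp edge/bend at stop and handle tip
th=1.95
for th in(1.85,1.95):
  f=th+np.arctan2(21,117); e=[-20-118.9*np.cos(f),95.5+118.9*np.sin(f)]
  for n,(ox,oy,k) in {"top":(220,130,4.2),"side":(240,140,5)}.items():
    print(th,n,[( (q-[ox,oy])*k).round() for q in proj(n,[box(e[0],-45,e[1]),box(e[0],45,e[1]),box(35,-110,137)])])
E
```

```text
box -311.8131157543718 2.0933490664159935 248.60734672538393 [-0.67  0.84 -0.85] 16.675
1.85 top [array([183., 251.]), array([228., 403.]), array([159., 162.])]
1.85 side [array([344., 100.]), array([240., 186.]), array([413., 115.])]
1.95 top [array([167., 257.]), array([211., 409.]), array([159., 162.])]
1.95 side [array([331.,  99.]), array([228., 184.]), array([413., 115.])]
```

View pics/top7.png

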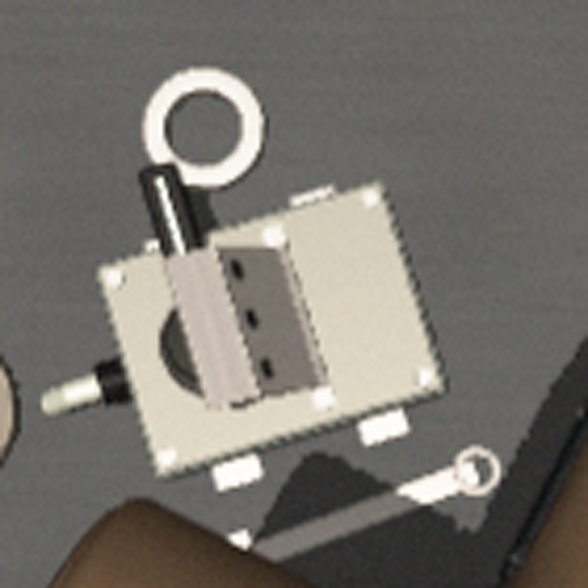

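View pics/side7.png

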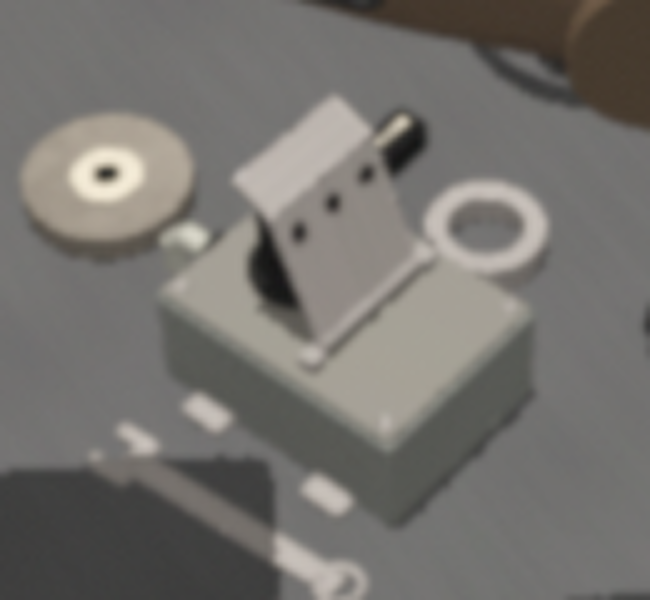

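In the top view the hasp's edge corners are at (165,257) and (210,407). The prediction for 1.95 rad is (167,257) and (211,409), so it is at its stop. The handle tip matches the off prediction, the ring and spanner have not moved, and the arm is clear.

```bash
python3 - <<'E'
from cell import *
print(job_done(), state()["t"])
E
```

```text
the job is handed in; nothing more can be done
the job is handed in; nothing more can be done
```

The isolator is off with its hasp swung over to the stop, and I handed the job in after about 17 s (limit 58 s). `job_done()` gives no verdict, so what follows is from my own checks.

- **Handle:** I pushed it from about 0.15 rad round to its off stop with closed fingers, at 25 N or less. The picture before the hasp was lifted measured it at 1.571 rad, and in the last picture its tip is where it should be at off.
- **Hasp:** I lifted it by pressing on the lip edge while moving up, then pushed it past upright to its stop, at about 35 N. In the last top view its edge corners lie within about 0.5 camera pixel of the prediction for 1.95 rad.
- **Robot:** The arm is well clear, about 300 mm from the box's origin, with no meaningful force reading.
- **Loose items:** The ring, spanner and wheel look unmoved in the last pictures. I did not check the hammer in them, but nothing came near it.

Two measurements disagreed slightly. The cover measured 183–189 × 133–138 mm against 190 × 140, probably because of its rounded edges. The lip edge measured 2–7 mm short of where it should be, but contact came where expected.

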